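# Catch the bar ends from the gravity chute

### The arm

A 6-joint arm with a two-finger parallel gripper is mounted at the origin on the work surface. World frame = base frame: x ahead of the robot, y to its left, z up, the work surface at z = 0. Lengths are in m, angles in degrees, forces in N, time in s.
With the tool pointing down it reaches from about 0.25 to 0.725 m from the base axis. Payload 9.7 kg.
Tool frame: the origin (TCP) lies between the finger pads; the fingertips stand 19 mm ahead of it and the grasp point (between the pads) is the TCP; z points along the fingers, y is the line along which they close (so a half turn about z gives the same grasp; the last joint's range is limited). The gripper opens to 85 mm and grips with 20 to 120 N. Pads are 22 mm wide; open, the fingers measure 114 mm over their backs; the gripper's body (76 mm by 85 mm) begins 54 mm behind the grasp point. The pads swing forward as they close: fully open they stand 13 mm farther back than shut.
Start: joints at [64.515, 4.979, 10.078, 95.1, 0, 90], TCP at [0.237, 0.496, 0.229] pointing down, gripper open.
Joint ranges: [-179.16, 179.16], [-48.56, 103.87], [-65.8, 70.77], [-126.05, 130.52], [-82.76, 87.17], [-180, 180]. Speed limits (degrees/s): [127.2, 127.2, 147.25, 180, 180, 180].

### API

Orientations are given as [roll, pitch, yaw] about the fixed x, y, z axes, in that order (R = Rz(yaw) Ry(pitch) Rx(roll)).
In Python, from workcell import bot gives the robot as it stands. The module is installed in compiled form; this text tells all that it offers.
- The arm moves only by the shell command python3 -m crank 'ROWS' [OPENING] [FORCE]. ROWS is JSON, a list that holds one entry, the list of rows, each a list of 6 numbers: the shift along the world's x, y, z as a fraction of full scale, then the turn, a rotation vector about the world's x, y, z as a fraction of full scale. In form: [[[x, y, z, wx, wy, wz], ...]]. A call has 1 to 20 rows; each row shifts and turns the commanded pose from where the row before left it; what a row does not reach is not made up. Full scale, the value 1, is 20 mm for a shift and 0.12 rad for a turn. A row lasts 1/12 s, in which the tool goes at most 41.7 mm and 7.16 degrees, less where a joint would pass 70% of its speed; a pose out of reach is approached as far as the arm can. A call with a number of a shift or a turn outside -1 to 1 is refused whole. A call with a gripper value outside its range is refused whole. OPENING is the opening, from 0 (shut) to 1 (fully open), set as the call begins (- or left out, the last holds). The fingers move at their own pace and stop on an object; FORCE is the grip in N (left out, the last holds). Time passes only in rows, so rows that do not move let the fingers close. It gives the time, the measured TCP pose, the force, the opening and the grip force at its end, in the units of the state.
- bot.get_obs(): the state, without advancing time (a new reading comes with each control period).
- bot.camera(name): name is "side" or "top" or "wrist"; returns the picture (480x640x3 uint8, red, green, blue); there is no depth.
- bot.camera_model(name): a dict with "vertical_fov" (degrees; the focal length in pixels is half the picture's height over the tangent of half this angle, whatever the lens; pixels are square), "cx", "cy" (the principal point, pixels), "k1" (the pictures are not rectified: a ray, as slopes to the right and down, at radius r is drawn at 1 + k1 r^2 times it, then the intrinsics apply), "R" (3x3) and "t" (3): a world point X has camera coordinates R X + t. Camera axes: x right, y down, z forward; pixel columns grow to the right and rows downward; lengths in m; the calibration is good to about 2 mm. A picture is of the moment at which its call begins: read the wrist's pose just before it. camera_model takes no time and is no camera call; for the wrist camera it gives the pose at the moment of the call.
- bot.job_done(): hands the job in; it is judged then, once.
The state is a dict: "time": time; "q": joint angles; "qd": joint speeds; "joint_efforts": joint torques, N m; "ee_pos": TCP position; "tcp_rot": TCP orientation; "wrist_force": force on the tool from outside, world axes, zero at the start; "torque": the same for the moment, N m; "opening": finger opening in m; "grasp_force": force on a finger pad.
Only numpy, scipy, OpenCV 4.12 (cv2) and the standard library are available. Lean on these libraries where they do the work, as an engineer would, in place of code of your own. Each camera call takes 0.05 s, during which the arm holds its last target. There are 200 camera calls.

### The job

Pick up the grey parts pan by its handle and hold it in the air under the mouth of the chute, pushing the pan's front wall against the hanging sprung paddle so that the gate drops and all four aluminium slugs slide into the pan. Then draw the pan back so the paddle springs shut, and set it down upright in the middle of the black rubber mat with all four slugs in it, and let go. Do not touch the slugs with the gripper, and leave the spray can, the wrench and the pot where they are.

Things in the scene. Friction and masses are not known exactly. Their poses are not given: they have to be found in the camera images.
- dispenser: Fixed dispenser: straight open-topped polished (slippery) steel chute, 34 mm wide inside, sloping 30 degrees, on a grey post and base plate which begin 100 mm behind the mouth. Origin: on the bench straight below the chute's mouth edge; x is level and points from the mouth up-slope to the post, z up. Slugs slide to -x. Below and before the mouth all is free except the paddle.
- mouth (a point): Middle of the lower edge of the chute floor, where the slugs fall off, 160 mm above the bench; axes as for the dispenser. The slugs land roughly 20 to 80 mm in front of it (dispenser -x).
- paddle (a joint): Angle of the dark steel rocker hinged under the chute: 0 gate shut (held by a spring) to 0.42 rad (stop). It carries the gate lip across the mouth and the hanging paddle. Pushing the paddle to dispenser +x raises the angle and drops the lip: slugs slide out from about 0.2 rad. It springs shut. Push 1.5 to 4 N; 25 mm of travel at 90 mm above the bench gives about 0.3 rad.
- paddle_face (a point): Middle of the paddle plate's front face (60 mm wide, 50 mm high: 65 to 115 mm above the bench when shut). When shut it is 20 mm behind the mouth edge (dispenser x = +0.020), 90 mm above the bench. The opened lip dips to about 115 mm above the bench, so hold the pan's rim at 75 to 105 mm.
- pan: Loose grey plastic parts pan, an open rectangular box 150 mm (x) by 110 mm (y) by 50 mm high, walls and floor 4 mm, 100 g, with a straight handle. Origin: centre of the underside of the box; x points away from the handle to the pan's front wall (at x = +0.075), z up.
- pan_grip (a point): Grip point of the pan's handle: a level bar 14 mm wide (y), 22 mm high (29 to 51 mm above the pan's underside), from the pan's back wall (x = -0.075) to x = -0.165. The point is mid-section at pan x = -0.117, 40 mm above the underside; axes as the pan. The loaded pan is nose-heavy: grip firmly (about 40 N).
- mat: Fixed black rubber mat, 200 mm (x) by 180 mm (y), 3 mm thick, flat on the bench; origin: centre of its underside.
- slug0_center (a point): short solid aluminium bar end (slug), a plain cylinder 24 mm diameter, 15 mm high, 18 g; this point is its centre. At the start the four lie flat, one behind the other, in the chute against its gate lip; slug0 is the lowest.
- slug1_center (a point): short solid aluminium bar end (slug), a plain cylinder 24 mm diameter, 15 mm high, 18 g; this point is its centre. At the start the four lie flat, one behind the other, in the chute against its gate lip; slug0 is the lowest.
- slug2_center (a point): short solid aluminium bar end (slug), a plain cylinder 24 mm diameter, 15 mm high, 18 g; this point is its centre. At the start the four lie flat, one behind the other, in the chute against its gate lip; slug0 is the lowest.
- slug3_center (a point): short solid aluminium bar end (slug), a plain cylinder 24 mm diameter, 15 mm high, 18 g; this point is its centre. At the start the four lie flat, one behind the other, in the chute against its gate lip; slug0 is the lowest.
- spray_can: Bystander: upright white spray can, 66 mm diameter, 190 mm high; origin at the centre of its foot.
- wrench: Bystander: steel wrench lying on the bench; origin at the middle of its underside.
- tool_pot: Bystander: open black pot, 80 mm diameter at the rim, 100 mm high; origin at the centre of its foot.

How it is judged (in metres and radians):
On the way:
1. all four slugs are in the pan while the gripper holds it clear of the bench (x of slug0_center in the frame of pan between -0.075 and 0.075 m and y of slug0_center in the frame of pan between -0.055 and 0.055 m and z of slug0_center in the frame of pan between 0 and 0.07 m and x of slug1_center in the frame of pan between -0.075 and 0.075 m and y of slug1_center in the frame of pan between -0.055 and 0.055 m and z of slug1_center in the frame of pan between 0 and 0.07 m and x of slug2_center in the frame of pan between -0.075 and 0.075 m and y of slug2_center in the frame of pan between -0.055 and 0.055 m and z of slug2_center in the frame of pan between 0 and 0.07 m and x of slug3_center in the frame of pan between -0.075 and 0.075 m and y of slug3_center in the frame of pan between -0.055 and 0.055 m and z of slug3_center in the frame of pan between 0 and 0.07 m and height (world z) of pan above 0.015 m and contact force between the fingers and pan above 1 N), for 0.2 s.
At the end, for the whole second after the job is handed in: The pan stands upright and at rest on the mat, its box centre within 40 mm of the mat's centre, with all four slugs inside it; the paddle has sprung back (below 0.1 rad) (x of slug0_center in the frame of pan between -0.075 and 0.075 m and y of slug0_center in the frame of pan between -0.055 and 0.055 m and z of slug0_center in the frame of pan between 0 and 0.07 m and x of slug1_center in the frame of pan between -0.075 and 0.075 m and y of slug1_center in the frame of pan between -0.055 and 0.055 m and z of slug1_center in the frame of pan between 0 and 0.07 m and x of slug2_center in the frame of pan between -0.075 and 0.075 m and y of slug2_center in the frame of pan between -0.055 and 0.055 m and z of slug2_center in the frame of pan between 0 and 0.07 m and x of slug3_center in the frame of pan between -0.075 and 0.075 m and y of slug3_center in the frame of pan between -0.055 and 0.055 m and z of slug3_center in the frame of pan between 0 and 0.07 m and horizontal distance between pan and mat below 0.04 m and height (world z) of pan below 0.01 m and angle between pan's own z axis and vertical below 0.08 rad and linear speed of pan below 0.02 m/s and value of joint paddle below 0.1 rad); the robot touches nothing.
It fails at once if the gripper touches a slug (contact force between the fingers and slug0 above 0.5 N or contact force between the fingers and slug1 above 0.5 N or contact force between the fingers and slug2 above 0.5 N or contact force between the fingers and slug3 above 0.5 N).
It fails at once if a bystander (spray can, wrench or pot) is moved by more than 30 mm (distance of any of spray_can, wrench, tool_pot from where it was at the start of the episode above 0.03 m).
It also fails if it takes over 51 s, if anything falls off the work surface, if the arm or the gripper's body presses on something with over 40 N, if the wrist force passes 120 N, or if a joint passes its speed limit or range.

## Working session

There is one attempt and no reset: what is moved stays moved. The work goes in short steps, Python scripts to look and compute and a shell command to move; the robot and the scene stay as the last step left them, time stands still between calls to the robot, and variables do not carry over. Pictures are saved under pics/ and viewed, at most 10 in all, crops included, and the job is handed in when it is done.

```bash
mkdir -p pics; cat > h.py <<'E'
import numpy as np, cv2
from workcell import bot
def pix2ray(m,u,v):
    f=240/np.tan(np.radians(m["vertical_fov"])/2)
    K=np.array([[f,0,m["cx"]],[0,f,m["cy"]],[0,0,1]])
    d=np.array([(u-m["cx"])/f,(v-m["cy"])/f]); s=d.copy()
    for _ in range(30): s=d/(1+m["k1"]*(s@s))
    R=np.array(m["R"]);t=np.array(m["t"])
    r=R.T@np.array([s[0],s[1],1]); return -R.T@t, r/np.linalg.norm(r)
def plane(m,u,v,z):
    c,r=pix2ray(m,u,v); return c+r*(z-c[2])/r[2]
def tri(ms,ps):
    A=np.zeros((3,3));b=np.zeros(3);L=[]
    for m,p in zip(ms,ps):
        c,r=pix2ray(m,*p);P=np.eye(3)-np.outer(r,r);A+=P;b+=P@c;L.append((c,P))
    X=np.linalg.solve(A,b); return X,[float(np.linalg.norm(P@(X-c))) for c,P in L]
def proj(m,X):
    f=240/np.tan(np.radians(m["vertical_fov"])/2)
    x=np.array(m["R"])@X+np.array(m["t"]);s=x[:2]/x[2];s=s*(1+m["k1"]*(s@s));return s*f+[m["cx"],m["cy"]]
def snap(n,fn):
    im=bot.camera(n);cv2.imwrite("pics/"+fn,im[:,:,::-1]);return im
E
python3 - <<'E'
from h import *
for n in("side","top"):
    snap(n,n+"0.png");m=bot.camera_model(n);print(n,{k:np.round(v,3).tolist() for k,v in m.items() if not isinstance(v,str)})
print(bot.get_obs())
E
```

```text
side {'vertical_fov': 45.535, 'cx': 331.947, 'cy': 242.947, 'k1': -0.085, 'R': [[-0.993, -0.119, -0.012], [-0.086, 0.777, -0.623], [0.084, -0.618, -0.782]], 't': [0.573, 0.082, 1.652]}
top {'vertical_fov': 46.68, 'cx': 317.482, 'cy': 242.322, 'k1': 0.018, 'R': [[-0.023, -1.0, 0.005], [-0.999, 0.023, -0.047], [0.046, -0.006, -0.999]], 't': [0.078, 0.549, 1.376]}
{'time': 0.1, 'q': array([6.45140093e+01, 5.00944332e+00, 1.00389554e+01, 9.50981584e+01,
       1.63179285e-03, 8.99987843e+01]), 'qd': array([-0.05022563, -0.10047367,  0.11961193, -0.00694498, -0.10053879,
        0.06147072]), 'joint_efforts': array([ 7.01465706e-04, -5.21560979e+01,  4.65651906e+01,  1.60114205e-02,
        5.96953987e-05,  2.78128147e-05]), 'ee_pos': array([0.23656799, 0.49630635, 0.22863927]), 'tcp_rot': array([-1.79931354e+02, -1.63324821e-03,  1.54515223e+02]), 'wrist_force': array([ 0.1907287 ,  0.69881221, -0.38045933]), 'torque': array([-0.0119685 , -0.0305785 ,  0.02719096]), 'grasp_force': 0.0, 'opening': 0.085140455723458}
```

View pics/top0.png

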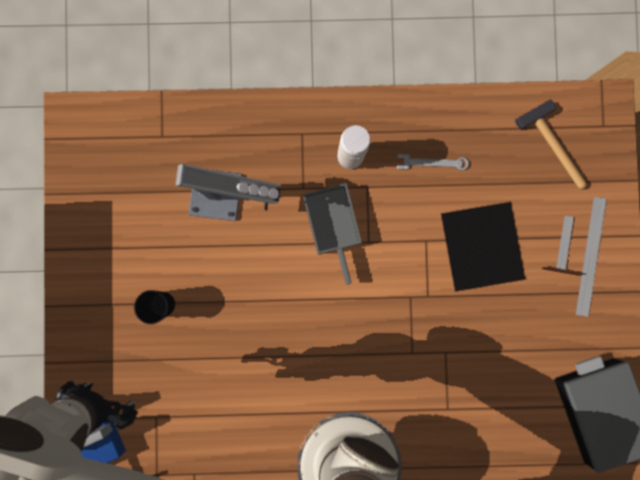

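View pics/side0.png

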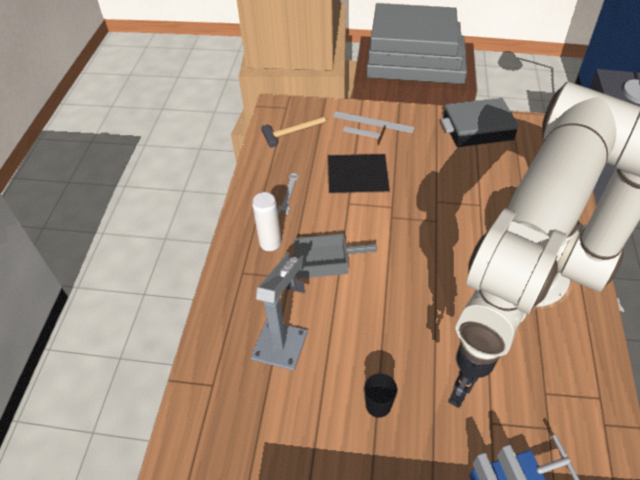

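```bash
python3 - <<'E'
import cv2
t=cv2.imread("pics/top0.png")[140:290,170:370];s=cv2.imread("pics/side0.png")[180:330,230:390]
cv2.imwrite("pics/tc.png",cv2.resize(t,None,fx=4,fy=4,interpolation=cv2.INTER_CUBIC))
cv2.imwrite("pics/sc.png",cv2.resize(s,None,fx=4,fy=4,interpolation=cv2.INTER_CUBIC))
E
```

```text
(no output)
```

View pics/tc.png

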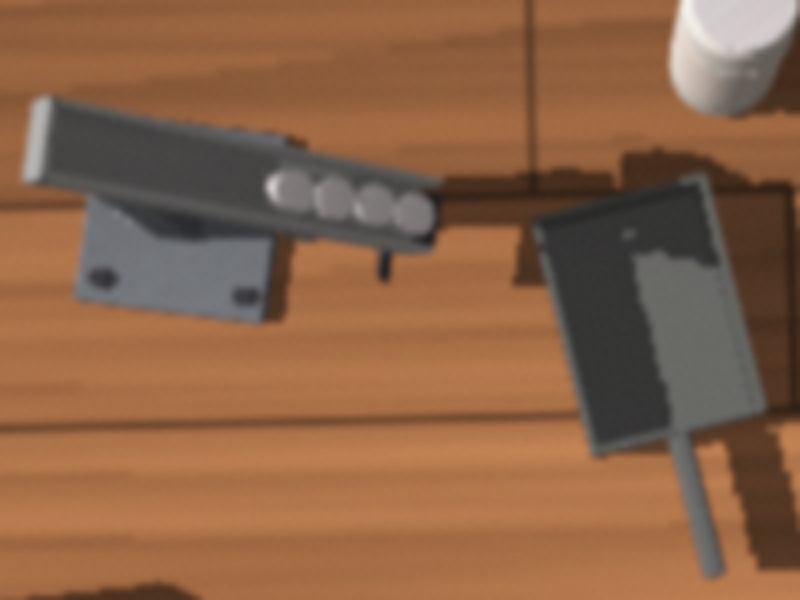

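View pics/sc.png

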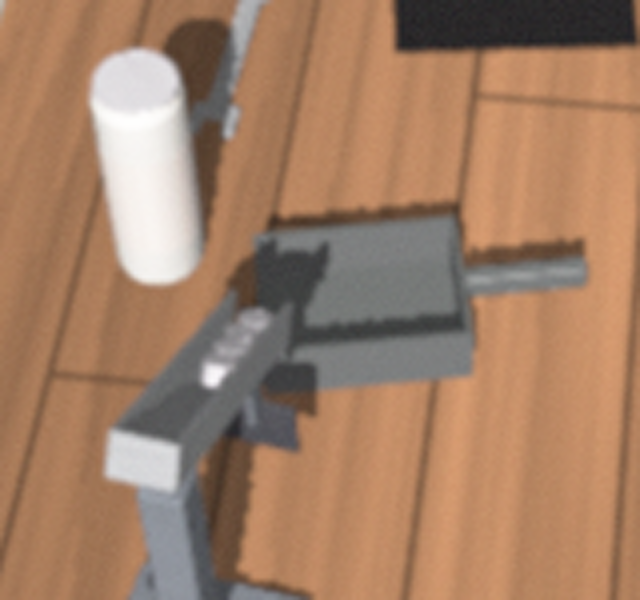

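```bash
python3 - <<'E'
from h import *
T=bot.camera_model("top");S=bot.camera_model("side")
tp=lambda x,y:(170+(x+.5)/4-.5,140+(y+.5)/4-.5)
sp=lambda x,y:(230+(x+.5)/4-.5,180+(y+.5)/4-.5)
for n,a,b in [("panA",(703,178),(262,237)),("panB",(766,408),(458,215)),("panC",(597,453),(470,325)),("hend",(713,572),(585,262)),("hroot",(678,432),(468,277)),
 ("chlow-x",(435,245),(292,305)),("chlow+x",(440,182),(236,293)),("slug0",(414,212),(257,319)),("slug3",(292,189),(213,373)),("chtop+x",(45,97),(110,432)),("chtop-x",(28,182),(182,447))]:
    X,e=tri([T,S],[tp(*a),sp(*b)]);print(n,X.round(4),np.round(e,4))
for n,p in [("A",(703,178)),("B",(766,408)),("C",(597,453)),("D",(538,222))]: print(n,plane(T,*tp(*p),.05).round(4))
print("hend",plane(T,*tp(713,572),.051).round(4),"hroot",plane(T,*tp(678,432),.051).round(4))
for n,p,z in [("slug0",(414,212),.19),("low-x",(435,247),.178),("low+x",(440,180),.178),("baseR",(262,320),.006),("baseL",(78,297),.006),("paddle",(384,280),.09)]: print(n,plane(T,*tp(*p),z).round(4))
# mat
im=cv2.imread("pics/top0.png");m=((im.max(2)<45)*255).astype(np.uint8);m[:, :430]=0;m[:, 540:]=0;m[:190]=0;m[310:]=0
c=max(cv2.findContours(m,0,1)[0],key=cv2.contourArea);r=cv2.minAreaRect(c);print(r)
print("mat top",plane(T,*r[0],.003),[plane(T,*q,.003).round(3) for q in cv2.boxPoints(r)])
im=cv2.imread("pics/side0.png");m=((im.max(2)<45)*255).astype(np.uint8);m[:, :320]=0;m[:, 395:]=0;m[:150]=0;m[200:]=0
c=max(cv2.findContours(m,0,1)[0],key=cv2.contourArea);M=cv2.moments(c);q=(M['m10']/M['m00'],M['m01']/M['m00']);print("mat tri",tri([T,S],[r[0],q]), plane(S,*q,.003))
print("can foot",plane(S,*sp(165,278),0),"pot",plane(T,153,306,.1))
E
```

```text
panA [ 0.6877 -0.0057  0.0487] [0.0019 0.0019]
panB [ 0.5466 -0.0402  0.0509] [0.0015 0.0015]
panC [0.5243 0.0632 0.0563] [0.0013 0.0013]
hend [ 0.4494 -0.0053  0.0523] [0.0002 0.0002]
hroot [0.5335 0.0134 0.0468] [0.0014 0.0014]
chlow-x [0.6346 0.1506 0.1783] [0.0018 0.0018]
chlow+x [0.6703 0.147  0.181 ] [0.0005 0.0005]
slug0 [0.6546 0.162  0.1753] [0.0006 0.0006]
slug3 [0.6675 0.226  0.202 ] [0.0019 0.0019]
chtop+x [0.7008 0.3364 0.2942] [0.0002 0.0002]
chtop-x [0.6579 0.3444 0.2983] [0.0004 0.0004]
A [ 0.6894 -0.0055  0.05  ]
B [ 0.5481 -0.0402  0.05  ]
C [0.5231 0.0631 0.05  ]
D [0.6648 0.0957 0.05  ]
hend [ 0.4495 -0.0054  0.051 ] hroot [0.5347 0.0136 0.051 ]
slug0 [0.6532 0.161  0.19  ]
low-x [0.6353 0.1507 0.178 ]
low+x [0.6723 0.1472 0.178 ]
baseR [0.6127 0.2709 0.006 ]
baseL [0.6298 0.3858 0.006 ]
paddle [0.6271 0.1867 0.09  ]
((482.709228515625, 246.05169677734375), (77.23345947265625, 69.81642150878906), 79.91940307617188)
mat top [ 0.53205203 -0.34923598  0.003     ] [array([ 0.615, -0.249,  0.003]), array([ 0.642, -0.423,  0.003]), array([ 0.45 , -0.449,  0.003]), array([ 0.423, -0.276,  0.003])]
mat tri (array([ 0.53253393, -0.35128042, -0.0037868 ]), [0.0002591451511251623, 0.0002591451511249311]) [ 0.53231334 -0.344368    0.003     ]
can foot [0.76122046 0.00290916 0.        ] pot [0.40757752 0.450923   0.1       ]
```

The top view shows the pan with its rim corners at about (304,195), (346,184), (361,242) and (319,253), its handle ending at (348,283), the chute mouth near (279,193), and the mat centred at (483,246). The side view agrees with this. I'll move above the handle next.

```bash
python3 -m crank '[[[0.51,-0.99,0,0,0,-0.82],[0.51,-0.99,0,0,0,-0.82],[0.51,-0.99,0,0,0,-0.82],[0.51,-0.99,0,0,0,-0.82],[0.51,-0.99,0,0,0,-0.82],[0.51,-0.99,0,0,0,-0.82],[0.51,-0.99,0,0,0,-0.82],[0.51,-0.99,0,0,0,-0.82],[0.51,-0.99,0,0,0,-0.82],[0.51,-0.99,0,0,0,-0.82],[0.51,-0.99,0,0,0,-0.82],[0.51,-0.99,0,0,0,-0.82],[0.51,-0.99,0,0,0,-0.82],[0.51,-0.99,0,0,0,-0.82],[0.51,-0.99,0,0,0,-0.82],[0.51,-0.99,0,0,0,-0.82],[0.51,-0.99,0,0,0,-0.82],[0.51,-0.99,0,0,0,-0.82],[0.51,-0.99,0,0,0,-0.82],[0.51,-0.99,0,0,0,-0.82]]]' 1
python3 -m crank '[[[0.51,-0.99,0,0,0,-0.82],[0.51,-0.99,0,0,0,-0.82],[0.51,-0.99,0,0,0,-0.82],[0.51,-0.99,0,0,0,-0.82],[0.51,-0.99,0,0,0,-0.82],[0,0,0,0,0,0],[0,0,0,0,0,0],[0,0,0,0,0,0]]]'
python3 - <<'E'
from h import *
print(bot.get_obs()["q"]);m=bot.camera_model("wrist");snap("wrist","w1.png");print((-np.array(m["R"]).T@m["t"]).round(3),np.round(m["R"],3).tolist())
E
```

```text
time: 1.77
ee_pos: [0.4409, 0.0994, 0.229]
tcp_rot: [-180.0, 0.0, 41.5]
wrist_force: [0.3, 0.1, -0.9]
opening: 0.0852
grasp_force: 0.0
time: 2.43
ee_pos: [0.4914, 0.0017, 0.229]
tcp_rot: [-180.0, 0.0, 13.6]
wrist_force: [0.5, 0.2, 0.2]
opening: 0.0853
grasp_force: 0.0
[ 1.86198339e-01 -3.00515864e+00  1.95110342e+00  9.50020566e+01
  1.27670607e-02  1.66555847e+02]
[0.558 0.017 0.374] [[0.237, -0.972, -0.001], [-0.935, -0.228, 0.273], [-0.265, -0.064, -0.962]]
```

View pics/w1.png

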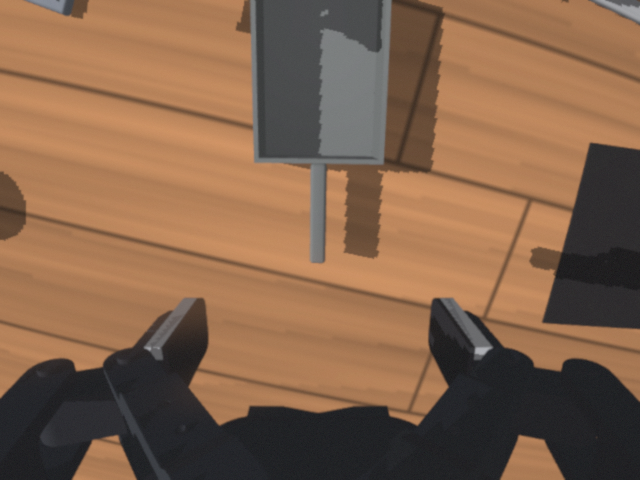

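The wrist view shows the handle running from its root at (318,163) to its end at (317,262), nearly upright in the picture, with the back rim corners at (257,161) and (384,162).

```bash
python3 - <<'E'
from h import *
m=bot.camera_model("wrist");T=bot.camera_model("top")
e=plane(m,317,262,.051);r=plane(m,318,164,.051);print(e,r,np.degrees(np.arctan2(*(r-e)[1::-1])),np.linalg.norm(r-e))
print(plane(m,257,161,.05),plane(m,384,162,.05))
print(tri([m,T],[(317,262),(170+713.5/4-.5,140+572.5/4-.5)]))
d=(r-e)/np.linalg.norm(r-e);print("grip",e+.048*d, r-.042*d)
E
```

```text
[ 0.44738183 -0.0088869   0.051     ] [0.53291602 0.01106074 0.051     ] 13.127450714522231 0.08782941556619638
[0.5231055  0.06205372 0.05      ] [ 0.5479301  -0.04308342  0.05      ]
(array([ 0.44983946, -0.00661629,  0.05842257]), [0.001673400422975919, 0.0016734004229759258])
grip [0.49412746 0.00201476 0.051     ] [0.4920136  0.00152178 0.051     ]
```

```bash
python3 -m crank '[[[0.1,0,-0.9,0,0,0],[0,0,-0.9,0,0,0],[0,0,-0.9,0,0,0],[0,0,-0.9,0,0,0],[0,0,-0.9,0,0,0],[0,0,-0.9,0,0,0],[0,0,-0.9,0,0,0],[0,0,-0.9,0,0,0],[0,0,-0.9,0,0,0],[0,0,-0.7,0,0,0],[0,0,-0.6,0,0,0],[0,0,0,0,0,0],[0,0,0,0,0,0]]]'
python3 -m crank '[[[0,0,0,0,0,0],[0,0,0,0,0,0],[0,0,0,0,0,0],[0,0,0,0,0,0],[0,0,0,0,0,0],[0,0,0,0,0,0],[0,0,0,0,0,0],[0,0,0,0,0,0],[0,0,0,0,0,0],[0,0,0,0,0,0]]]' 0 50
```

```text
time: 3.57
ee_pos: [0.4933, 0.0019, 0.0413]
tcp_rot: [-180.0, 0.0, 13.6]
wrist_force: [0.5, -0.3, -0.3]
opening: 0.0855
grasp_force: 0.0
time: 4.4
ee_pos: [0.4937, 0.0014, 0.0415]
tcp_rot: [180.0, -0.0, 13.6]
wrist_force: [-0.9, 0.0, 3.8]
opening: 0.0119
grasp_force: 52.0
```

```bash
python3 -m crank '[[[0,0,0.4,0,0,0],[0,0,0.6,0,0,0],[0,0,0.6,0,0,0],[0,-0.3,0.4,0,0,0],[0,-0.4,0,0,0,0.4],[0,-0.4,0,0,0,0.8],[0,-0.4,0,0,0,0.8],[0,-0.4,0,0,0,0.8],[0,-0.2,0,0,0,0.8],[0,0,0,0,0,0.8],[0,0,0,0,0,0.8],[0,0,0,0,0,0.8],[0,0,0,0,0,0.8],[0,0,0,0,0,0.8],[0,0,0,0,0,0.8],[0,0,0,0,0,0.8],[0,0,0,0,0,0.8],[0,0,0,0,0,0.65]]]'
python3 -m crank '[[[0.3,0,0,0,0,0],[0.6,0,0,0,0,0],[0.7,0,0,0,0,0],[0.7,0,0,0,0,0],[0.7,0,0,0,0,0],[0.7,0,0,0,0,0],[0.7,0,0,0,0,0],[0.7,0,0,0,0,0],[0.7,0,0,0,0,0],[0.5,0,0,0,0,0],[0.3,0,0,0,0,0],[0,0,0,0,0,0],[0,0,0,0,0,0],[0,0,0,0,0,0]]]'
python3 - <<'E'
from h import *
s=snap("side","s2.png");t=snap("top","t2.png")
a=cv2.resize(t[140:290,200:350],None,fx=2.66,fy=4,interpolation=2);a=cv2.resize(t[140:290,210:310],None,fx=4,fy=4,interpolation=2);b=cv2.resize(s[200:350,250:350],None,fx=4,fy=4,interpolation=2)
cv2.imwrite("pics/c2.png",np.hstack([a,b])[:,:,::-1])
E
```

```text
time: 5.9
ee_pos: [0.4939, -0.041, 0.0822]
tcp_rot: [179.9, 0.0, 87.1]
wrist_force: [-0.0, 0.8, -1.4]
opening: 0.0124
grasp_force: 51.3
time: 7.07
ee_pos: [0.6253, -0.0406, 0.0814]
tcp_rot: [-180.0, 0.0, 86.7]
wrist_force: [0.0, 0.3, -0.5]
opening: 0.012
grasp_force: 51.3
```

View pics/c2.png

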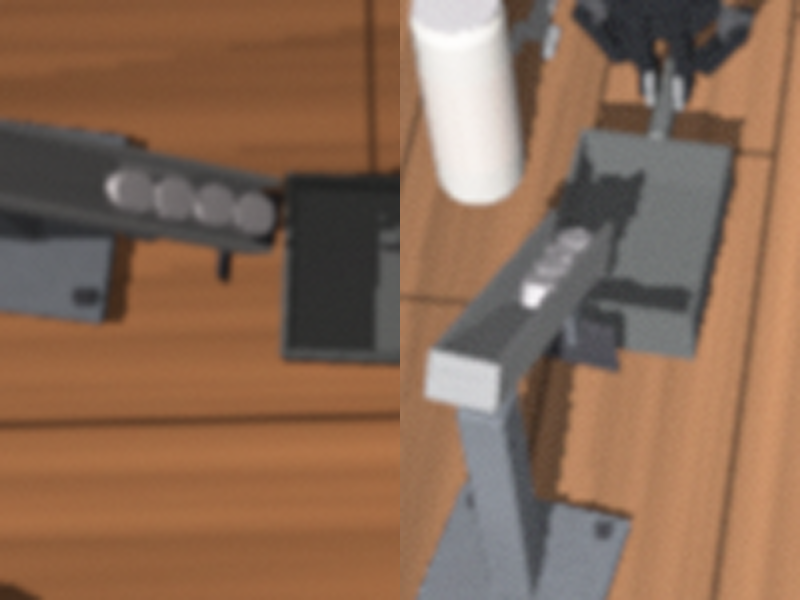

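The top half shows the front wall at crop x≈285, corners (288,178) and (283,358), in front of the paddle at (222,265). The slugs are still held. I'll check the pan's position against the dispenser axis.

```bash
python3 - <<'E'
from h import *
T=bot.camera_model("top");S=bot.camera_model("side");tp=lambda x,y:(210+(x+.5)/4-.5,140+(y+.5)/4-.5);sp=lambda x,y:(250+(x-400+.5)/4-.5,200+(y+.5)/4-.5)
a=plane(T,*tp(288,178),.09);b=plane(T,*tp(283,358),.09);print(a,b,(a+b)/2)
print("front -x corner",tri([T,S],[tp(283,358),sp(695,302)]))
print("back -x rim / +x rim from side",plane(S,*sp(730,150),.09),plane(S,*sp(582,133),.09))
print("paddle -x lower",tri([T,S],[tp(224,278),sp(617,355)]))
o=bot.get_obs();y=np.radians(o["tcp_rot"][2]);print(o["ee_pos"]+.192*np.array([np.cos(y),np.sin(y),0]))
E
```

```text
[0.68682789 0.14771005 0.09      ] [0.58017396 0.15284743 0.09      ] [0.63350092 0.15027874 0.09      ]
front -x corner (array([0.57988538, 0.15210931, 0.1029032 ]), [0.0006371379583541643, 0.0006371379583541295])
back -x rim / +x rim from side [0.57429769 0.00932344 0.09      ] [0.68138003 0.00534582 0.09      ]
paddle -x lower (array([0.62894009, 0.18724402, 0.08355025]), [6.224965653485629e-05, 6.224965653498228e-05])
[0.63608355 0.15111616 0.08152475]
```

```bash
python3 -m crank '[[[0.1,0,-0.1,0,0,-0.38],[0,0,-0.1,0,0,-0.38],[0.05,0.3,0,0,0,0],[0.05,0.3,0,0,0,0],[0.05,0.3,0,0,0,0],[0.03,0.2,0,0,0,0],[0,0,0,0,0,0],[0,0,0,0,0,0]]]'
python3 -m crank '[[[0.05,0.3,0,0,0,0],[0.05,0.3,0,0,0,0],[0.05,0.3,0,0,0,0],[0.05,0.3,0,0,0,0],[0.05,0.3,0,0,0,0],[0.05,0.3,0,0,0,0],[0,0,0,0,0,0],[0,0,0,0,0,0],[0,0,0,0,0,0],[0,0,0,0,0,0],[0,0,0,0,0,0],[0,0,0,0,0,0]]]'
python3 - <<'E'
from h import *
s=snap("side","s3.png");t=snap("top","t3.png")
a=cv2.resize(t[140:290,210:310],None,fx=4,fy=4,interpolation=2);b=cv2.resize(s[200:350,250:350],None,fx=4,fy=4,interpolation=2)
cv2.imwrite("pics/c3.png",np.hstack([a,b])[:,:,::-1])
E
```

```text
time: 7.83
ee_pos: [0.6313, -0.018, 0.0774]
tcp_rot: [180.0, 0.0, 81.6]
wrist_force: [-0.2, -0.1, -1.7]
opening: 0.0123
grasp_force: 51.3
time: 8.83
ee_pos: [0.6372, 0.0173, 0.0773]
tcp_rot: [-180.0, -0.0, 81.6]
wrist_force: [-0.6, -1.9, -3.3]
opening: 0.0121
grasp_force: 49.8
```

View pics/c3.png

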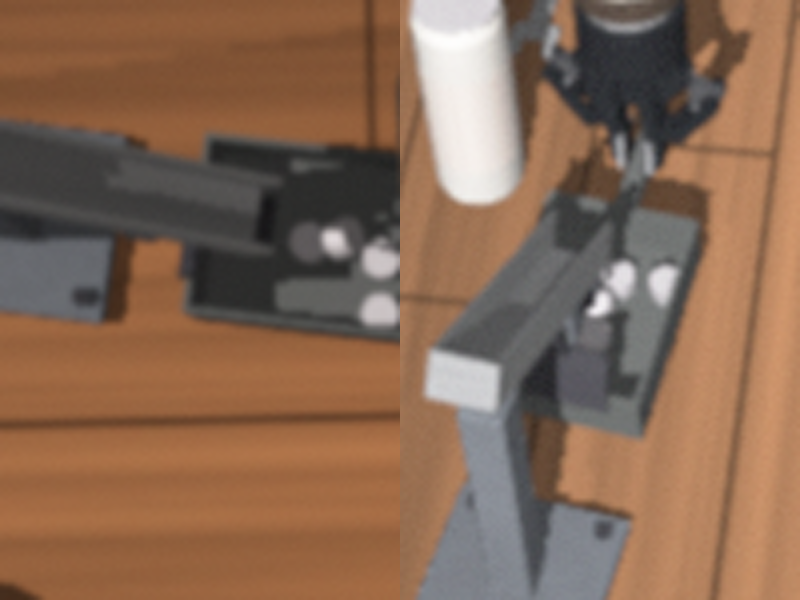

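The chute is empty, and all four slugs lie in the pan at crop (307,242), (335,242), (380,260) and (380,310). I'll draw the pan back, then carry it gently to the mat.

```bash
python3 -m crank '[[[-0.03,-0.2,0,0,0,0],[-0.06,-0.4,0,0,0,0],[-0.06,-0.4,0,0,0,0],[-0.06,-0.4,0,0,0,0],[-0.06,-0.4,0,0,0,0],[-0.06,-0.4,0,0,0,0],[-0.06,-0.4,0,0,0,0],[-0.06,-0.4,0,0,0,0],[-0.06,-0.4,0,0,0,0],[-0.06,-0.4,0,0,0,0],[-0.03,-0.2,0,0,0,0],[0,0,0,0,0,0]]]'
python3 -m crank '[[[-0.2,-0.2,0,0,0,-0.2],[-0.4,-0.4,0,0,0,-0.4],[-0.5,-0.5,0,0,0,-0.5],[-0.5,-0.5,0,0,0,-0.5],[-0.5,-0.5,0,0,0,-0.5],[-0.5,-0.5,0,0,0,-0.5],[-0.5,-0.5,0,0,0,-0.5],[-0.5,-0.5,0,0,0,-0.5],[-0.5,-0.5,0,0,0,-0.5],[-0.5,-0.5,0,0,0,-0.5],[-0.5,-0.5,0,0,0,-0.5],[-0.5,-0.5,0,0,0,-0.5],[-0.5,-0.5,0,0,0,-0.5],[-0.5,-0.5,0,0,0,-0.5],[-0.5,-0.5,0,0,0,-0.5],[-0.5,-0.5,0,0,0,-0.5],[-0.5,-0.5,0,0,0,-0.5],[-0.5,-0.5,0,0,0,-0.5],[-0.5,-0.5,0,0,0,-0.5],[-0.5,-0.5,0,0,0,-0.5]]]'
python3 -m crank '[[[-0.5,-0.5,0,0,0,-0.5],[-0.3,-0.5,0,0,0,-0.3],[0,-0.5,0,0,0,0],[0,-0.5,0,0,0,0],[0,-0.5,0,0,0,0],[0,-0.5,0,0,0,0],[0,-0.5,0,0,0,0],[0,-0.5,0,0,0,0],[0,-0.4,0,0,0,0],[0,-0.2,0,0,0,0],[0,0,0,0,0,0],[0,0,0,0,0,0],[0,0,0,0,0,0]]]'
```

```text
time: 9.93
ee_pos: [0.6251, -0.0635, 0.0773]
tcp_rot: [-180.0, 0.0, 81.5]
wrist_force: [0.3, -0.0, -1.6]
opening: 0.0122
grasp_force: 49.9
time: 11.6
ee_pos: [0.4326, -0.2546, 0.0773]
tcp_rot: [-180.0, -0.0, 15.4]
wrist_force: [0.2, 0.4, -2.0]
opening: 0.0118
grasp_force: 49.9
time: 12.68
ee_pos: [0.4172, -0.3462, 0.0772]
tcp_rot: [-180.0, 0.0, 10.1]
wrist_force: [0.2, 0.1, -2.0]
opening: 0.0117
grasp_force: 49.9
```

```bash
python3 -m crank '[[[0,-0.5,0,0,0,0],[0,-0.5,0,0,0,0],[0,-0.1,0,0,0,0],[0,0,0,0,0,0],[0,0,0,0,0,0]]]'
python3 - <<'E'
from h import *
s=snap("side","s4.png");t=snap("top","t4.png")
a=cv2.resize(t[180:330,430:530],None,fx=4,fy=4,interpolation=2);b=cv2.resize(s[120:270,315:415],None,fx=4,fy=4,interpolation=2)
cv2.imwrite("pics/c4.png",np.hstack([a,b])[:,:,::-1])
E
```

```text
time: 13.1
ee_pos: [0.4171, -0.3687, 0.0771]
tcp_rot: [-180.0, 0.0, 10.0]
wrist_force: [-0.5, 0.1, -1.8]
opening: 0.0124
grasp_force: 49.9
```

View pics/c4.png

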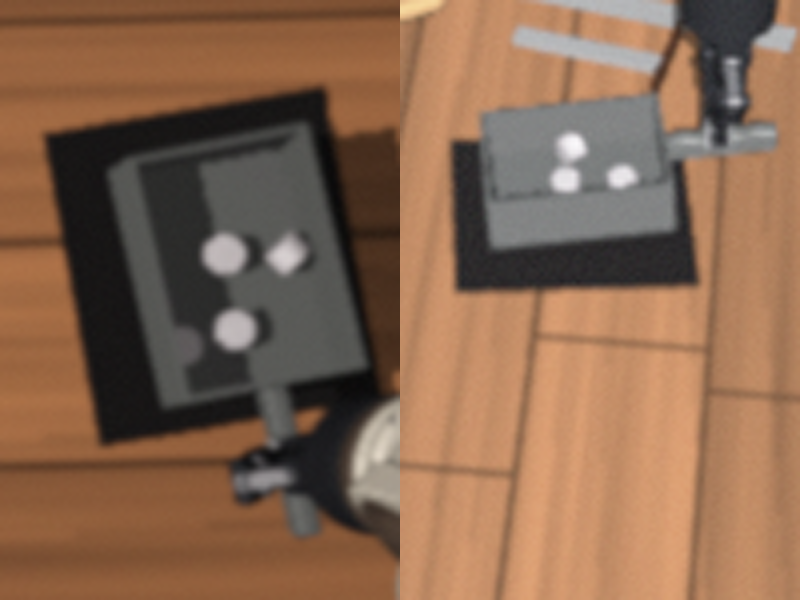

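Slugs show at crop (222,255), (288,255), (235,330) and, in shadow, (185,345). The pan is level over the mat, with rim corners at (110,165), (305,125), (365,370) and (165,405). I'll check centring, then lower it.

```bash
python3 - <<'E'
from h import *
T=bot.camera_model("top");tp=lambda x,y:(430+(x+.5)/4-.5,180+(y+.5)/4-.5)
P=[plane(T,*tp(*p),.086) for p in [(110,168),(305,123),(368,370),(165,408)]];print(np.mean(P,0),P)
E
python3 -m crank '[[[0,0,-0.2,0,0,0],[0,0,-0.3,0,0,0],[0,0,-0.3,0,0,0],[0,0,-0.3,0,0,0],[0,0,-0.2,0,0,0],[0,0,-0.15,0,0,0],[0,0,-0.1,0,0,0],[0,0,0,0,0,0],[0,0,0,0,0,0]]]'
```

```text
[ 0.52827175 -0.33852024  0.086     ] [array([ 0.58858618, -0.26573548,  0.086     ]), array([ 0.61260683, -0.38197546,  0.086     ]), array([ 0.46575411, -0.41327455,  0.086     ]), array([ 0.44613987, -0.29309549,  0.086     ])]
time: 13.95
ee_pos: [0.4174, -0.3685, 0.0465]
tcp_rot: [180.0, -0.0, 10.1]
wrist_force: [-2.2, -0.2, 2.1]
opening: 0.0124
grasp_force: 50.3
```

```bash
python3 -m crank '[[[0,0,-0.06,0,0,0],[0,0,-0.06,0,0,0],[0,0,0,0,0,0],[0,0,0,0,0,0]]]'
python3 -m crank '[[[0,0,0,0,0,0],[0,0,0,0,0,0],[0,0,0,0,0,0],[0,0,0,0,0,0],[0,0,0,0,0,0],[0,0,0,0,0,0],[0,0,0,0,0,0],[0,0,0,0,0,0],[0,0,0,0,0,0],[0,0,0,0,0,0]]]' 1
python3 -m crank '[[[0,0,0.4,0,0,0],[0,0,0.7,0,0,0],[0,0,0.9,0,0,0],[0,0,0.9,0,0,0],[0,0,0.9,0,0,0],[-0.3,0,0.9,0,0,0],[-0.5,0,0.9,0,0,0],[-0.5,0,0.9,0,0,0],[-0.5,0,0.5,0,0,0],[0,0,0,0,0,0],[0,0,0,0,0,0],[0,0,0,0,0,0]]]'
python3 - <<'E'
from h import *
s=snap("side","s5.png");t=snap("top","t5.png")
a=cv2.resize(t[130:330,200:530],None,fx=1.6,fy=1.6,interpolation=2);b=cv2.resize(s[120:280,240:400],None,fx=2,fy=2,interpolation=2)
cv2.imwrite("pics/c5.png",np.hstack([a[:320],b[:,60:320]])[:,:,::-1])
E
```

```text
time: 14.28
ee_pos: [0.4176, -0.3689, 0.0452]
tcp_rot: [179.9, -0.1, 10.0]
wrist_force: [-5.3, 1.6, 9.2]
opening: 0.0123
grasp_force: 51.2
time: 15.12
ee_pos: [0.4173, -0.3685, 0.0439]
tcp_rot: [-180.0, -0.0, 10.1]
wrist_force: [-0.5, -0.0, 0.4]
opening: 0.0851
grasp_force: 0.0
time: 16.12
ee_pos: [0.3813, -0.3684, 0.1829]
tcp_rot: [-180.0, 0.0, 10.0]
wrist_force: [0.5, 0.6, -0.5]
opening: 0.0855
grasp_force: 0.0
```

View pics/c5.png

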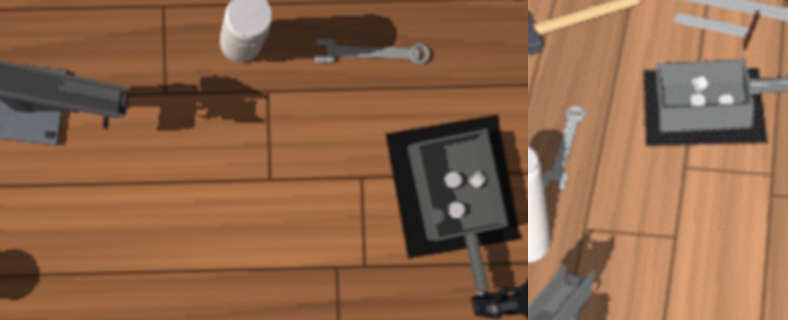

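The pan stands on the mat, centred near crop (460,183). It holds all four slugs: three lit at about (453,180), (477,180) and (456,210), and one in shadow near (437,216). The paddle is shut at (106,121), and the can and wrench have not moved.

```bash
python3 -c "
from workcell import bot
print(bot.job_done())"
```

```text
the job is handed in; nothing more can be done
None
```

The job is handed in: the pan stands on the mat with all four slugs in it, the paddle has sprung shut and the gripper has let go; the can and wrench look unmoved, the pot was not checked again, and the judge's result was not shown.

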